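# Hang the masher on the utensil carousel

### The job

The washed masher goes back on the utensil carousel. Turn the carousel until its one empty hook points straight to the front, towards the robot's side of the table, then hang the masher on that hook by the eye in its handle and let go, so that it hangs freely and still with the hook still at the front. Leave the other things on the table where they stand.

Things in the scene. Friction and masses are not known exactly. Their poses are not given: they have to be found in the camera images.
- carousel: Steel utensil carousel, fixed: round foot 160 mm across, 20 mm thick, a post 17 mm across, and a turning head with five hooks 72 degrees apart. Four carry a ladle, turner, whisk and spoon with black handles; these stay on, may swing sideways, and end 60 mm above the table. One hook is empty. Origin: axis of turning at table height. Axes parallel to the world's; the front is -x.
- head (a joint): Turn of the carousel's head with its hooks and knob, rad. 0: the empty hook points straight to the front (-x, to the robot's side); it grows anticlockwise seen from above; 2 pi is the front again. No stops within two turns either way; it stays where it is left (friction 0.08 N m, no spring).
- knob (a point): Middle of the black fluted knob on top of the head, on the axis of turning, 285 mm above the table. The knob is 37 mm in diameter and 33 mm high (268 to 301 mm above the table) and turns the head; grip it from above. The utensils hang 100 mm from its axis; the head under it is 68 mm across and reaches up to 258 mm.
- hook_seat (a point): Seat of the empty hook: on top of its level wire, 100 mm from the axis of turning and 245 mm above the table. The wire is 6 mm thick and runs level straight out from the head; its local -x axis points outward along the hook and its z axis up. The wire turns up 10 mm farther out than this point.
- hook_tip (a point): The upturned end of the empty hook: centre of the little ball (8 mm across), 120 mm from the axis of turning. The top of the ball is 12 mm above the seat.
- masher: Masher, 182 mm tall, 0.18 kg, standing on its plate. Origin: centre of the plate's underside; z up, x along the axis of the eye (level, through the handle), y across the handle's width. Steel plate 64 (x) x 78 (y) x 4 mm, yoke 58 mm wide (y) up to 70 mm, black handle 28 mm wide (y), 14 mm thick (x) from 76 to 148 mm up, the eye above it. Half a turn changes nothing.
- masher_eye (a point): Centre of the hanging eye at the top of the masher's handle, 162 mm above the underside of the plate. The eye is an opening 16 mm wide (y) and 28 mm high (148 to 176 mm above the underside), open along x, with a frame 28 mm wide over all (y) and 14 mm thick (x) round it. Hung on the level wire of the hook it comes to rest 14 mm below the top of the wire.
- jam_jar: Glass jar with a golden lid, 60 mm across, 85 mm tall, a bystander. Origin: centre of its underside.
- yoghurt_pot: Pot with a foil lid, 72 mm across, 72 mm tall, a bystander. Origin: centre of its underside.
- water_bottle: Clear bottle, 59 mm across, 182 mm tall, a bystander at the back. Origin: centre of its underside.

How it is judged:
On the way:
1. the empty hook points to the front (within 29 degrees) and the head rests, with the masher still standing on the table (x of hook_tip in the frame of carousel below -0.1053 m and velocity of joint head between -0.1 and 0.1 rad/s and height (world z) of masher below 0.02 m), for 0.3 s.
At the end, for the whole second after the job is handed in: The empty hook points to the front within 29 degrees and carries the masher: the wire runs through its eye (eye centre 6 to 24 mm below the wire's top, within 12 mm sideways, up to 50 mm inward of the seat); it hangs upright within 11 degrees, under 30 mm/s (x of hook_tip in the frame of carousel below -0.1053 m and x of masher_eye in the frame of hook_seat between -0.016 and 0.05 m and y of masher_eye in the frame of hook_seat between -0.012 and 0.012 m and z of masher_eye in the frame of hook_seat between -0.024 and -0.006 m and contact force between masher and head above 0.6 N and angle between masher's own z axis and vertical below 0.2 rad and linear speed of masher below 0.03 m/s); the robot touches nothing.
It fails at once if a bystander (jam jar, yoghurt pot, water bottle) is moved more than 40 mm or tipped (distance of any of jam_jar, yoghurt_pot, water_bottle from where it was at the start of the episode above 0.04 m or angle between any of jam_jar, yoghurt_pot, water_bottle's own z axis and vertical above 0.4 rad).
It also fails if it takes over 72 s, if anything falls off the work surface, if the arm or the gripper's body presses on something with over 40 N, if the wrist force passes 120 N, or if a joint passes its speed limit or range.

### The arm

A 6-joint arm with a two-finger parallel gripper is mounted at the origin on the work surface; the furniture and walls round the work are solid. World frame = base frame: x ahead of the robot, y to its left, z up, the work surface at z = 0. Lengths are in m, angles in rad, forces in N, time in s.
With the tool pointing down it reaches from about 0.375 to 0.9 m from the base axis. Payload 3.1 kg.
Tool frame: the origin (TCP) lies midway between the tips of the shut fingers; the grasp point (between the pads) lies 19 mm behind it (manip.hold_point_z is the distance from the TCP to the grasp point, in m); x points along the fingers, y is the direction in which the jaws open and shut, and the axes are right-handed (so a half turn about x gives the same grasp; the last joint's range is limited). The gripper opens to 85 mm and grips with 20 to 120 N. Pads are 22 mm wide; open, the fingers measure 114 mm over their backs; the gripper's body (76 mm by 85 mm) begins 54 mm behind the grasp point. The pads swing forward as they close: fully open they stand 13 mm farther back than shut.
Start: joints at [0.938, 0.527, 1.433, -0, 1.181, -0.178], TCP at [0.275, 0.561, 0.231] pointing down, gripper open.
Joint ranges: [-3.08, 3.08], [-0.75, 2.2], [0.22, 2.44], [-1.43, 4.57], [0, 2.65], [-2.85, 2.85]. Speed limits (rad/s): [2.79, 2.79, 3.14, 3.14, 3.14, 3.14].

### API

Orientations are given as a unit quaternion [x, y, z, w].
In Python, from station import manip, snapshot gives the robot as it stands.
- The arm moves only by the shell command python3 -m crank 'ROWS' [FORCE]. ROWS is JSON, a list of rows, each a list of 5 numbers: the finger opening in m, from 0 to 0.0854, then the shift along the tool's x, y, z in m, then the turn about the tool's x in rad. In form: [[grip, tx, ty, tz, yaw], ...]. A call has 1 to 5 rows; each row shifts and turns the commanded pose from where the row before left it, along the tool's axes as they then stand; what a row does not reach is not made up. A row lasts 1/10 s, in which the tool goes at most 50 mm and 8.59 degrees, less where a joint would pass 70% of its speed; a pose out of reach is approached as far as the arm can. A call is refused whole if a number of a shift passes 0.05 or a number of a turn 0.15, either way. A call with a gripper value outside its range is refused whole. The fingers move at their own pace and stop on an object; FORCE is the grip in N (left out, the last holds). Time passes only in rows, so rows that do not move let the fingers close. It gives the time, the measured TCP pose, the force and the opening at its end, in the units of the state.
- manip.sense(): the state, without advancing time (a new reading comes with each control period).
- snapshot(name): name is "scene" or "top"; returns a dict with "image" (480x640x3 uint8, blue, green, red), "range_z" (480x640 float32, m along the optical axis (not along the pixel's ray), 0 where there is no reading), "vertical_fov" (degrees; the focal length in pixels is half the picture's height over the tangent of half this angle, whatever the lens; pixels are square), "cx", "cy" (the principal point, pixels), "extrinsics" (4x4, takes a point from world to camera coordinates). Camera axes: x right, y up, looking along -z (the intrinsics and any distortion apply to the point x, -y, -z); pixel columns grow to the right and rows downward; lengths in m; the calibration is good to about 2 mm. A picture is of the moment at which its call begins.
- manip.sign_off(): hands the job in, once; it reports no verdict.
The state is a dict: "t": time; "q": joint angles; "qd": joint speeds; "tau": joint torques, N m; "tcp_pos": TCP position; "tool_rot": TCP orientation; "force": force on the tool from outside, world axes, zero at the start; "ft_torque": the same for the moment, N m; "finger_gap": opening from 0.0 (shut) to 1.0 (fully open).
Only numpy, scipy, OpenCV 4.12 (cv2) and the standard library are available. Lean on these libraries where they do the work, as an engineer would, in place of code of your own. Each camera call takes 0.05 s, during which the arm holds its last target.

## Working session

There is one attempt and no reset: what is moved stays moved. The work goes in short steps, Python scripts to look and compute and a shell command to move; the robot and the scene stay as the last step left them, time stands still between calls to the robot, and variables do not carry over. Pictures are saved under pics/ and viewed, and the job is handed in when it is done.

```bash
ls; mkdir -p pics
python3 - <<'E'
from station import manip, snapshot
import cv2,numpy as np
print(manip.sense(), manip.hold_point_z)
for n in("scene","top"):
    s=snapshot(n); cv2.imwrite(f"pics/{n}0.png",s["image"]); print(n,s["vertical_fov"],s["cx"],s["cy"],np.round(s["extrinsics"],4).tolist(),[k for k in s])
E
```

```text
pics
{'t': 0.0, 'q': array([ 9.37492730e-01,  5.28475815e-01,  1.43387641e+00,  1.05547435e-05,
        1.18142700e+00, -1.78479055e-01]), 'qd': array([-9.02421218e-04,  1.02119626e-03, -7.72933568e-05,  1.07033454e-03,
       -3.96672961e-04,  1.92635738e-03]), 'tau': array([-8.23235550e-04, -4.42356348e+01, -1.78019428e+01, -3.85500534e-04,
        8.61633540e-03,  1.94209730e-05]), 'tcp_pos': array([0.27409765, 0.56089983, 0.23033594]), 'tool_rot': array([ 0.15871469,  0.68920863, -0.16013248,  0.68859182]), 'force': array([ 0.76335449, -1.0375181 , -0.41796976]), 'ft_torque': array([-0.00457786, -0.02879933,  0.01075532]), 'finger_gap': 1.0011191213565707} 0.0187
scene 52.2503299871912 316.5827738505444 240.0851846311497 [[0.8276, -0.5609, 0.0204, -0.4544], [0.2283, 0.3697, 0.9007, -0.2674], [-0.5127, -0.7408, 0.434, -0.76], [0.0, 0.0, 0.0, 1.0]] ['image', 'range_z', 'vertical_fov', 'cx', 'cy', 'extrinsics']
top 49.13560301752825 323.711926046292 229.8332363349949 [[-0.0056, -0.9997, 0.0217, -0.0203], [0.9935, -0.003, 0.1141, -0.5497], [-0.114, 0.0222, 0.9932, -1.2092], [0.0, 0.0, 0.0, 1.0]] ['image', 'range_z', 'vertical_fov', 'cx', 'cy', 'extrinsics']
```

View pics/scene0.png

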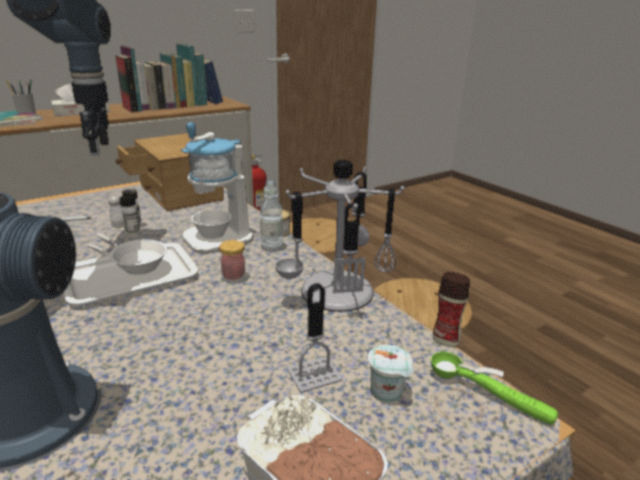

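View pics/top0.png

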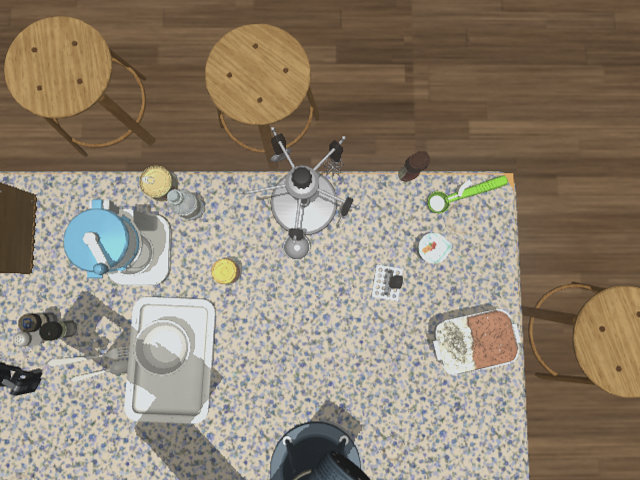

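```bash
cat > h.py <<'E'
from station import manip, snapshot
import cv2,numpy as np
def cloud(s):
    f=240/np.tan(np.radians(s["vertical_fov"]/2)); z=s["range_z"]
    v,u=np.mgrid[:480,:640]
    P=np.stack([(u-s["cx"])/f*z,-(v-s["cy"])/f*z,-z],-1)
    E=s["extrinsics"]; W=(P-E[:3,3])@E[:3,:3]
    W[z==0]=np.nan; return W
def proj(s,p):
    f=240/np.tan(np.radians(s["vertical_fov"]/2)); E=s["extrinsics"]
    c=E[:3,:3]@np.array(p)+E[:3,3]; return s["cx"]+f*c[0]/-c[2], s["cy"]-f*c[1]/-c[2]
def crop(s,name,u0,u1,v0,v1,k):
    cv2.imwrite(f"pics/{name}.png",cv2.resize(s["image"][v0:v1,u0:u1],None,fx=k,fy=k,interpolation=cv2.INTER_CUBIC))
E
python3 - <<'E'
from h import *
s=snapshot("top"); W=cloud(s); crop(s,"c1",230,430,120,310,3)
def st(m,n):
    p=W[m]; print(n,len(p),p.min(0).round(4),p.max(0).round(4),p.mean(0).round(4),np.median(p,0).round(4))
u,v=np.meshgrid(range(640),range(480))
box=lambda a,b,c,d:(u>=a)&(u<b)&(v>=c)&(v<d)
B=box(230,365,120,270)
st(B&(W[...,2]>.285),"knob"); 
st(B&(W[...,2]>.24)&(W[...,2]<.262),"head+hooks")
st(box(365,415,255,310)&(W[...,2]>.165),"eye top")
st(box(365,415,255,310)&(W[...,2]>.08),"handle")
st(box(365,415,255,310)&(W[...,2]>.004)&(W[...,2]<.02),"plate")
st(box(205,245,255,290)&(W[...,2]>.07),"jar"); st(box(410,460,230,270)&(W[...,2]>.06),"yog")
st(box(0,640,0,200)&(W[...,2]>-.02),"hi")
# hooks
ax=W[B&(W[...,2]>.285)].mean(0)
m=B&(W[...,2]>.23)&(W[...,2]<.275); p=W[m]; r=np.hypot(p[:,0]-ax[0],p[:,1]-ax[1]); a=np.degrees(np.arctan2(p[:,1]-ax[1],p[:,0]-ax[0]))
k=(r>.05)
print(np.histogram(a[k],bins=36,range=(-180,180))[0]); 
s2=snapshot("scene"); crop(s2,"c2",250,450,140,400,2.3)
E
```

```text
knob 329 [0.602  0.0066 0.286 ] [0.6401 0.0442 0.3058] [0.6195 0.0251 0.2993] [0.6194 0.0252 0.3   ]
head+hooks 1531 [ 0.5002 -0.0846  0.24  ] [0.7278 0.1465 0.2615] [0.6191 0.021  0.2491] [0.608  0.0303 0.2486]
eye top 90 [ 0.4115 -0.1811  0.1687] [ 0.4385 -0.1652  0.1864] [ 0.4256 -0.1729  0.1791] [ 0.4258 -0.1729  0.1798]
handle 179 [ 0.4115 -0.1811  0.0815] [ 0.4409 -0.1641  0.1864] [ 0.4256 -0.1704  0.1505] [ 0.4258 -0.1691  0.1687]
plate 444 [ 0.3621 -0.2404  0.004 ] [ 0.4913 -0.1205  0.0152] [ 0.428  -0.1728  0.0057] [ 0.43   -0.1683  0.0053]
jar 528 [0.4249 0.1749 0.073 ] [0.4809 0.2313 0.0919] [0.4524 0.202  0.0853] [0.4517 0.2019 0.0855]
yog 782 [ 0.4703 -0.3163  0.0625] [ 0.5398 -0.2374  0.0773] [ 0.5042 -0.2742  0.0707] [ 0.5046 -0.2735  0.0706]
hi 16349 [ 0.584  -0.5004 -0.0106] [0.7278 0.761  0.3058] [0.6606 0.1198 0.0441] [0.6628 0.0865 0.0025]
[  4   0   0   0   0  22 154  14   0   0   0   0   4 159  36   0   0   0
   0   0 145  52   0   0   0   0   0  66  52   0   0   0   0   0  34 148]
```

View pics/c1.png

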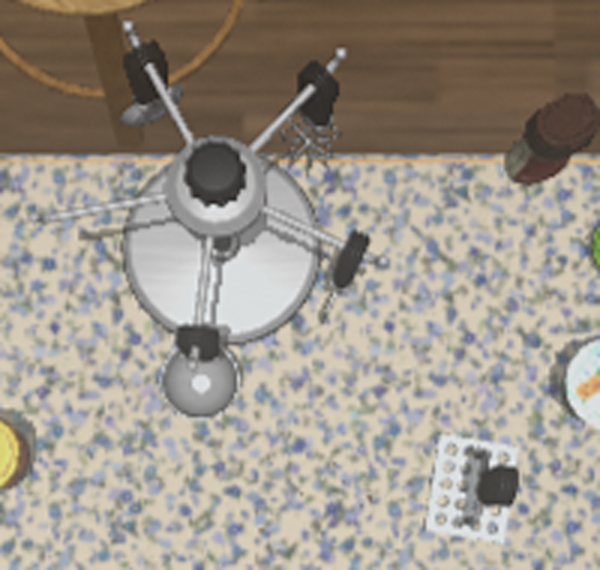

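View pics/c2.png

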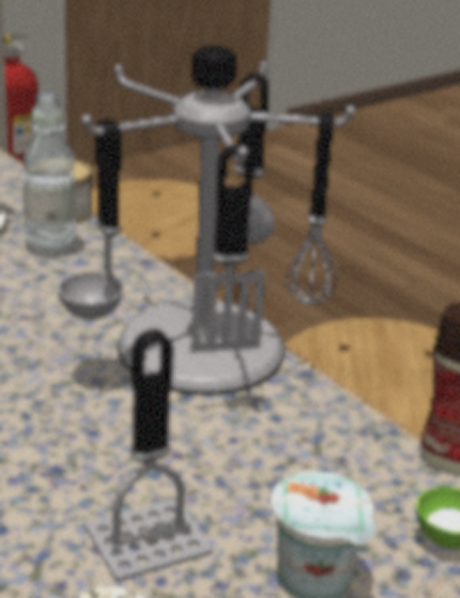

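```bash
cat >> h.py <<'E'
from scipy.spatial.transform import Rotation as R
def tool():
    s=manip.sense(); M=R.from_quat(s["tool_rot"]).as_matrix()
    print("t",round(s["t"],2),"tcp",s["tcp_pos"].round(4),"q",s["q"].round(3),"gap",round(s["finger_gap"],3),"F",s["force"].round(1))
    print("x",M[:,0].round(3),"y",M[:,1].round(3),"z",M[:,2].round(3),"ang_y",np.degrees(np.arctan2(M[1,1],M[0,1])).round(2))
    return s,M
def hook(W,ax):
    m=(W[...,2]>.235)&(W[...,2]<.265); r=np.hypot(W[...,0]-ax[0],W[...,1]-ax[1]); a=np.degrees(np.arctan2(W[...,1]-ax[1],W[...,0]-ax[0]))%360
    return m,r,a
E
python3 - <<'E'
from h import *
tool(); s=snapshot("top"); W=cloud(s)
ax=(.6205,.0253)
m,r,a=hook(W,ax)
for lo,hi in((80,120),(155,185),(225,260)):
    k=m&(r>.05)&(r<.13)&(a>lo)&(a<hi); p=W[k][:,:2]
    c=p.mean(0); d=np.linalg.svd(p-c)[2][0]; print(lo,k.sum(),c,"az",np.degrees(np.arctan2(*(c-ax)[::-1])),"dir",np.degrees(np.arctan2(d[1],d[0])),r[k].max())
# masher plan: minAreaRect on plate & handle
u,v=np.meshgrid(range(640),range(480)); b=(u>365)&(u<415)&(v>255)&(v<310)
f=W[b&(W[...,2]>.17)][:,:2]
print(cv2.minAreaRect((f*1000).astype(np.float32)))
E
```

```text
t 0.2 tcp [0.2742 0.5611 0.2307] q [ 0.937  0.528  1.433  0.     1.181 -0.179] gap 1.002 F [ 0.9 -0.5  0.2]
x [-0.001 -0.001 -1.   ] y [ 0.439  0.898 -0.001] z [ 0.898 -0.439 -0.   ] ang_y 63.94
80 118 [0.60464314 0.1117424 ] az 100.39468317270514 dir -79.35438095645677 0.12342942237521332
155 188 [0.52943888 0.03686331] az 172.76307998796563 dir 173.09180161656636 0.12134652427827819
225 189 [ 0.58080068 -0.05751195] az -115.61264846964276 dir -116.46648017216216 0.12165949151070479
((425.6153259277344, -173.30348205566406), (13.369489669799805, 27.044397354125977), 79.81617736816406)
```

```bash
python3 - <<'E'
from h import *
s=snapshot("top"); W=cloud(s).reshape(-1,3); W=W[~np.isnan(W[:,0])]
a=np.array([.274,.561]); b=np.array([.6205,.025])
for t in np.linspace(0.2,1,9):
    c=a+t*(b-a); k=np.hypot(*(W[:,:2]-c).T)<.09; print(c.round(3),W[k,2].max().round(3))
k=(W[:,2]>.2)&(W[:,1]>.2)&(W[:,0]>.35); print(W[k].min(0),W[k].max(0))
E
python3 -m crank '[[0.0854,-0.04,0,0,0.14],[0.0854,-0.04,0,0,0.14],[0.0854,-0.04,0,0,0.14],[0.0854,0,0,0,0.14],[0.0854,0,0,0,0.14]]'
```

```text
[0.343 0.454] 0.06
[0.378 0.4  ] 0.331
[0.413 0.347] 0.331
[0.447 0.293] 0.331
[0.482 0.239] 0.093
[0.517 0.186] 0.093
[0.551 0.132] 0.262
[0.586 0.079] 0.305
[0.62  0.025] 0.305
[0.43507404 0.35718943 0.20008451] [0.5866656  0.48250987 0.33074274]
t: 0.8
tcp_pos: [0.2749, 0.5621, 0.3536]
tool_rot: [0.389, 0.591, -0.386, 0.591]
force: [0.3, -0.6, -1.7]
finger_gap: 1.001
```

```bash
python3 -m crank '[[0.0854,0,0,0,0.14],[0.0854,0,0,0,0.14],[0.0854,0,0,0,0.137],[0.0854,0,0.01,0.04,0],[0.0854,0,0.01,0.045,0]]'; python3 -m crank '[[0.0854,0,0.01,0.045,0],[0.0854,0,0.015,0.045,0],[0.0854,0,0.015,0.045,0],[0.0854,0,0.02,0.04,0],[0.0854,0,0.025,0.04,0]]';python3 -c "from h import *;tool()"
```

```text
t: 1.3
tcp_pos: [0.2944, 0.4763, 0.3507]
tool_rot: [0.5, 0.5, -0.5, 0.5]
force: [0.4, -0.6, 0.2]
finger_gap: 0.998
t: 1.8
tcp_pos: [0.3789, 0.2597, 0.3516]
tool_rot: [0.5, 0.5, -0.5, 0.5]
force: [0.5, 0.6, 0.4]
finger_gap: 1.0
t 1.8 tcp [0.3789 0.2597 0.3516] q [0.357 0.16  1.658 0.    1.324 0.357] gap 1.0 F [0.5 0.6 0.4]
x [ 0.  0. -1.] y [ 1. -0.  0.] z [-0. -1. -0.] ang_y -0.01
```

```bash
python3 -m crank '[[0.0854,0,0.035,0.035,0],[0.0854,0,0.035,0.035,0],[0.0854,0,0.035,0.035,0],[0.0854,0,0.035,0.035,0],[0.0854,0,0.035,0.035,0]]'; python3 -m crank '[[0.0854,0,0.035,0.035,0],[0.0854,0,0.0316,0.025,0],[0.0854,0,0,0,0],[0.0854,0,0,0,0],[0.0854,0,0,0,0]]';python3 - <<'E'
from h import *
tool(); s=snapshot("scene"); crop(s,"c3",220,460,60,310,2.4)
E
```

```text
t: 2.3
tcp_pos: [0.5551, 0.0845, 0.3514]
tool_rot: [0.5, 0.5, -0.5, 0.5]
force: [0.8, 0.7, -0.1]
finger_gap: 0.999
t: 2.8
tcp_pos: [0.6196, 0.0269, 0.3511]
tool_rot: [0.5, 0.5, -0.5, 0.499]
force: [-0.0, -0.3, -0.4]
finger_gap: 1.001
t 2.8 tcp [0.6196 0.0269 0.3511] q [-0.137  0.415  1.287  0.     1.441 -0.136] gap 1.001 F [-0.  -0.3 -0.4]
x [-0.001  0.001 -1.   ] y [ 1.    -0.    -0.001] z [-0.    -1.    -0.001] ang_y -0.02
```

View pics/c3.png

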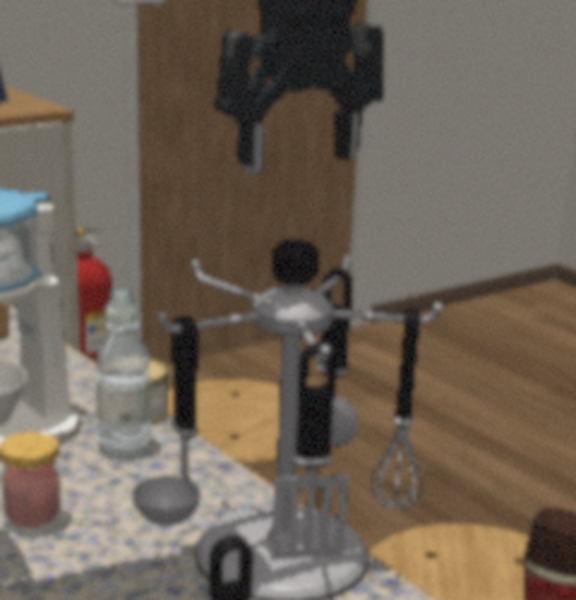

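The gripper is open above the knob (knob at about (295,262) in the crop, fingers at (250,150) and (345,140)). I'll go down and grip it.

```bash
python3 -m crank '[[0.0854,0.03,0.001,0.0015,0],[0.0854,0.03,0,0,0],[0.0854,0.025,0,0,0],[0.0854,0,0,0,0],[0.03,0,0,0,0]]' 40; python3 -m crank '[[0.03,0,0,0,0],[0.03,0,0,0,0],[0.03,0,0,0,0],[0.03,0,0,0,0],[0.03,0,0,0,0]]';python3 -c "from h import *;tool()"
```

```text
t: 3.35
tcp_pos: [0.6213, 0.0255, 0.2671]
tool_rot: [0.5, 0.5, -0.5, 0.5]
force: [1.0, -0.8, 1.0]
finger_gap: 0.858
t: 3.85
tcp_pos: [0.6193, 0.0248, 0.2683]
tool_rot: [-0.499, -0.501, 0.501, -0.499]
force: [-6.8, 0.2, 6.8]
finger_gap: 0.407
t 3.85 tcp [0.6193 0.0248 0.2683] q [-1.400e-01  4.840e-01  1.401e+00 -1.000e-03  1.260e+00 -1.390e-01] gap 0.407 F [-6.8  0.2  6.8]
x [-0.004 -0.    -1.   ] y [ 1.    -0.001 -0.004] z [-0.001 -1.     0.   ] ang_y -0.04
```

```bash
python3 -m crank '[[0.03,0,-0.001,0,-0.04],[0.03,0,0,0,-0.08],[0.03,0,0,0,-0.08],[0.03,0,0,0,-0.08],[0.03,0,0,0,-0.08]]'; python3 -m crank '[[0.03,0,0,0,-0.08],[0.03,0,0,0,-0.08],[0.03,0,0,0,-0.08],[0.03,0,0,0,-0.08],[0.03,0,0,0,-0.08]]'; python3 -m crank '[[0.03,0,0,0,-0.08],[0.03,0,0,0,-0.08],[0.03,0,0,0,-0.08],[0.03,0,0,0,-0.08],[0.03,0,0,0,-0.08]]'; python3 -m crank '[[0.03,0,0,0,-0.08],[0.03,0,0,0,-0.08],[0.03,0,0,0,-0.04],[0.03,0,0,0,-0.028],[0.03,0,0,0,0]]'
python3 - <<'E'
from h import *
tool(); s=snapshot("top"); crop(s,"c4",220,430,110,310,2.8)
E
```

```text
t: 4.35
tcp_pos: [0.6198, 0.0248, 0.2683]
tool_rot: [0.402, 0.582, -0.402, 0.582]
force: [-2.9, 0.4, 5.3]
finger_gap: 0.409
t: 4.85
tcp_pos: [0.6202, 0.0251, 0.2683]
tool_rot: [0.278, 0.65, -0.278, 0.65]
force: [-1.5, 2.7, 3.9]
finger_gap: 0.411
t: 5.35
tcp_pos: [0.6206, 0.0255, 0.2683]
tool_rot: [0.144, 0.692, -0.143, 0.693]
force: [-1.4, 3.6, 3.8]
finger_gap: 0.412
t: 5.85
tcp_pos: [0.6206, 0.0258, 0.2683]
tool_rot: [0.065, 0.704, -0.064, 0.705]
force: [-1.7, 5.7, 5.7]
finger_gap: 0.409
t 5.85 tcp [0.6206 0.0258 0.2683] q [-0.139  0.484  1.402  0.002  1.255 -1.528] gap 0.409 F [-1.7  5.7  5.7]
x [ 0.002  0.001 -1.   ] y [0.181 0.983 0.002] z [ 0.983 -0.181  0.001] ang_y 79.55
```

View pics/c4.png

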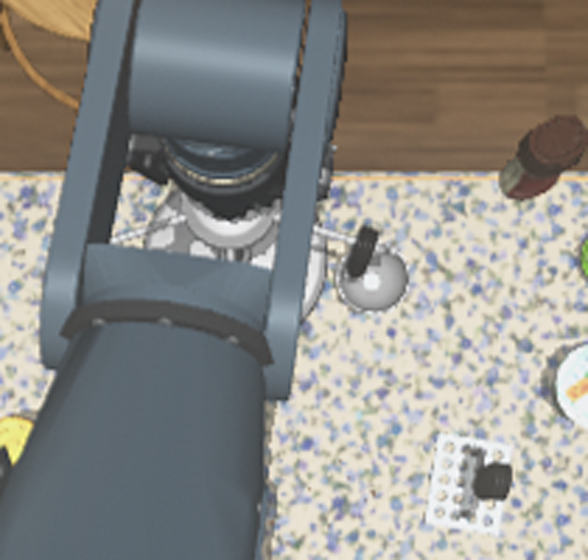

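```bash
python3 -m crank '[[0.0854,0,0,0,0],[0.0854,0,0,0,0],[0.0854,0,0,0,0],[0.0854,0,0,0,0],[0.0854,0,0,0,0]]'; python3 -m crank '[[0.0854,-0.02,0,0,0],[0.0854,-0.03,0,0,0],[0.0854,-0.04,0,0,0],[0.0854,0,0,0,0.14],[0.0854,0,0,0,0.14]]'; python3 -m crank '[[0.0854,0,0,0,0.14],[0.0854,0,0,0,0.14],[0.0854,0,0,0,0.14],[0.0854,0,0,0,0.14],[0.0854,0,0,0,0.14]]'; python3 -m crank '[[0.0854,0,0,0,0.14],[0.0854,0,0,0,0.14],[0.0854,0,0,0,0.14],[0.0854,0,0,0,0.14],[0.0854,0,0,0,0.028]]'
python3 - <<'E'
from h import *
s,M=tool()
d=np.array([.4256,-.1733,s["tcp_pos"][2]])-s["tcp_pos"]; print(M.T@d)
E
```

```text
t: 6.4
tcp_pos: [0.6206, 0.0244, 0.2661]
tool_rot: [0.065, 0.704, -0.065, 0.704]
force: [0.8, 0.7, -0.2]
finger_gap: 0.999
t: 6.9
tcp_pos: [0.6214, 0.0244, 0.3583]
tool_rot: [0.165, 0.686, -0.164, 0.689]
force: [0.1, -0.5, -0.2]
finger_gap: 1.0
t: 7.4
tcp_pos: [0.6205, 0.0245, 0.3561]
tool_rot: [0.39, 0.59, -0.39, 0.589]
force: [-0.2, -0.4, -0.1]
finger_gap: 0.999
t: 7.9
tcp_pos: [0.6206, 0.0245, 0.3561]
tool_rot: [-0.543, -0.452, 0.544, -0.452]
force: [-0.5, -1.1, 0.0]
finger_gap: 0.995
t 7.9 tcp [0.6206 0.0245 0.3561] q [-0.14   0.413  1.278 -0.     1.452  0.042] gap 0.995 F [-0.5 -1.1  0. ]
x [-0. -0. -1.] y [ 0.983 -0.181 -0.   ] z [-0.181 -0.983  0.   ] ang_y -10.45
[ 6.33156478e-05 -1.55845223e-01  2.29871991e-01]
```

```bash
python3 -m crank '[[0.0854,0,-0.026,0.038,0],[0.0854,0,-0.026,0.038,0],[0.0854,0,-0.026,0.038,0],[0.0854,0,-0.026,0.038,0],[0.0854,0,-0.026,0.038,0]]'; python3 -m crank '[[0.0854,0,-0.0258,0.0399,0],[0.0854,0.03,0,0,0],[0.0854,0.03,0,0,0],[0.0854,0,0,0,0],[0.0854,0,0,0,0]]'
python3 - <<'E'
from h import *
s,M=tool()
s=snapshot("top"); W=cloud(s); crop(s,"c5",220,430,110,310,2.8); crop(snapshot("scene"),"c6",200,420,100,400,2)
ax=(.6205,.0250); m,r,a=hook(W,ax)
for lo,hi in((165,195),(235,265),(90,125)):
    k=m&(r>.05)&(r<.13)&(a>lo)&(a<hi); p=W[k][:,:2]
    if len(p)<10: continue
    c=p.mean(0); d=np.linalg.svd(p-c)[2][0]; print(lo,k.sum(),c,"az",np.degrees(np.arctan2(*(c-ax)[::-1])),"dir",np.degrees(np.arctan2(d[1],d[0])),r[k].max(),W[k].min(0))
E
```

```text
t: 8.4
tcp_pos: [0.4571, -0.1399, 0.3564]
tool_rot: [-0.542, -0.453, 0.543, -0.454]
force: [0.0, -1.4, 0.5]
finger_gap: 0.999
t: 8.9
tcp_pos: [0.4261, -0.1736, 0.2966]
tool_rot: [-0.543, -0.453, 0.543, -0.453]
force: [0.4, -0.5, 1.2]
finger_gap: 0.999
t 8.9 tcp [ 0.4261 -0.1736  0.2966] q [-0.631  0.219  1.742 -0.     1.18  -0.451] gap 0.999 F [ 0.4 -0.5  1.2]
x [-0.  0. -1.] y [ 0.984 -0.179 -0.   ] z [-0.179 -0.984 -0.   ] ang_y -10.31
165 112 [0.53438296 0.02458823] az -179.72604060681928 dir 179.70460622465606 0.12208202427086809 [0.49841972 0.022361   0.23961462]
235 192 [ 0.59219743 -0.06220167] az -107.98159411300897 dir -109.12937163184766 0.12170768572751436 [ 0.57676709 -0.09085732  0.23525451]
90 197 [0.59102118 0.11274265] az 108.57075493876059 dir 109.9591469490939 0.12349841772740835 [0.57584971 0.07355952 0.23561155]
```

View pics/c5.png

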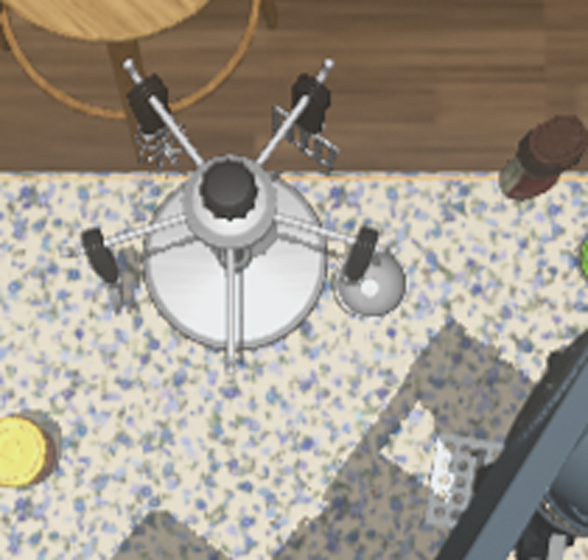

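View pics/c6.png

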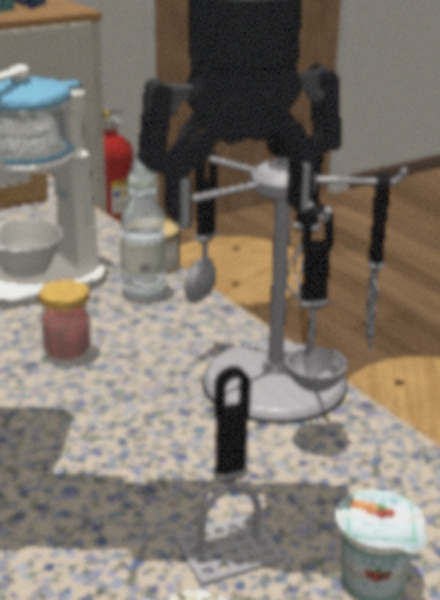

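The empty hook points straight to the front, at (232,365) in the top crop. The masher still stands at about (230,450) in the scene crop, with the open gripper above it. I'll go down and grip it.

```bash
python3 -m crank '[[0.0854,0.04,0,0,0],[0.0854,0.04,0,0,0],[0.0854,0.04,0,0,0],[0.0854,0.03,0,0,0],[0.0854,0.0186,0,0,0]]'; python3 -m crank '[[0.0854,0,0,0,0],[0.02,0,0,0,0],[0.02,0,0,0,0],[0.02,0,0,0,0],[0.02,0,0,0,0]]' 40;  python3 -m crank '[[0.02,0,0,0,0],[0.02,0,0,0,0],[0.02,0,0,0,0]]' 40;python3 - <<'E'
from h import *
s,M=tool()
crop(snapshot("scene"),"c7",220,420,180,420,2.4)
E
```

```text
t: 9.5
tcp_pos: [0.4267, -0.1734, 0.1268]
tool_rot: [0.543, 0.453, -0.543, 0.453]
force: [0.3, -0.1, -0.5]
finger_gap: 0.997
t: 10.0
tcp_pos: [0.4264, -0.1738, 0.1288]
tool_rot: [0.543, 0.452, -0.543, 0.454]
force: [1.9, -0.1, 2.4]
finger_gap: 0.33
t: 10.3
tcp_pos: [0.4261, -0.1737, 0.1286]
tool_rot: [0.543, 0.452, -0.543, 0.453]
force: [-1.5, 0.1, 5.7]
finger_gap: 0.325
t 10.3 tcp [ 0.4261 -0.1737  0.1286] q [-0.631  0.483  1.937 -0.     0.72  -0.45 ] gap 0.325 F [-1.5  0.1  5.7]
x [ 0.001 -0.001 -1.   ] y [ 0.984 -0.18   0.001] z [-0.18  -0.984  0.001] ang_y -10.37
```

View pics/c7.png

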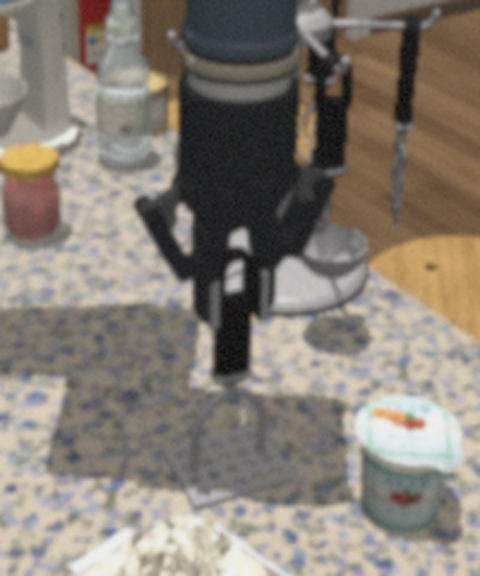

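```bash
python3 -m crank '[[0.02,-0.01,0,0,0],[0.02,-0.02,0,0,0],[0.02,-0.03,0,0,0],[0.02,-0.026,0,0,0],[0.02,0,0,0,0.1]]'; python3 -m crank '[[0.02,0,0,0,0.13],[0.02,0,0,0,0.13],[0.02,0,0,0,0.13],[0.02,0,0,0,0.13],[0.02,0,0,0,0.13]]'; python3 -m crank '[[0.02,0,0,0,0.13],[0.02,0,0,0,0.13],[0.02,0,0,0,0.13],[0.02,0,0,0,0.13],[0.02,0,0,0,0.12]]';python3 - <<'E'
from h import *
s,M=tool()
d=np.array([.455,.0247,.2146])-s["tcp_pos"]; print(M.T@d)
E
```

```text
t: 10.85
tcp_pos: [0.4279, -0.1747, 0.2173]
tool_rot: [0.566, 0.422, -0.565, 0.427]
force: [0.4, -0.5, -2.3]
finger_gap: 0.319
t: 11.35
tcp_pos: [0.4256, -0.1732, 0.214]
tool_rot: [-0.672, -0.221, 0.672, -0.22]
force: [-0.8, -0.7, -3.0]
finger_gap: 0.32
t: 11.85
tcp_pos: [0.4256, -0.1732, 0.2139]
tool_rot: [-0.707, 0.002, 0.707, 0.002]
force: [-0.6, -0.3, -2.6]
finger_gap: 0.322
t 11.85 tcp [ 0.4256 -0.1732  0.2139] q [-0.631  0.333  1.853  0.     0.956  0.946] gap 0.322 F [-0.6 -0.3 -2.6]
x [-0.  0. -1.] y [-0.005 -1.    -0.   ] z [-1.     0.005  0.   ] ang_y -90.3
[-0.00060252 -0.19806131 -0.02834182]
```

```bash
python3 -m crank '[[0.02,0,-0.03,-0.005,-0.005],[0.02,0,-0.04,-0.005,0],[0.02,0,-0.04,-0.006,0],[0.02,0,-0.04,-0.006,0],[0.02,0,-0.03,-0.006,0]]'; python3 -m crank '[[0.02,0,-0.018,0,0],[0.02,0,0,0,0],[0.02,0,0,0,0]]'
python3 - <<'E'
from h import *
s,M=tool()
d=np.array([.455,.0247,.2146])-s["tcp_pos"]; print(M.T@d)
S=snapshot("scene"); crop(S,"c8",220,420,110,360,2.4); W=cloud(S)
T=snapshot("top"); crop(T,"c9",200,400,110,310,3); V=cloud(T)
for n,C in(("s",W),("t",V)):
    x,y,z=C[...,0],C[...,1],C[...,2]
    k=(x>.494)&(x<.58)&(abs(y-.025)<.03)&(z>.235)&(z<.275); p=C[k]; print(n,k.sum(),p.min(0) if len(p) else 0,p.max(0) if len(p) else 0,np.median(p,0))
    k=(abs(x-.455)<.05)&(abs(y-.025)<.06)&(z>.05)&(z<.11); p=C[k]; print(n,"plate",k.sum(),p.min(0),p.max(0))
E
```

```text
t: 12.35
tcp_pos: [0.4524, 0.0089, 0.2139]
tool_rot: [-0.707, -0.002, 0.707, -0.002]
force: [0.4, 0.2, -1.7]
finger_gap: 0.326
t: 12.65
tcp_pos: [0.4529, 0.0247, 0.2139]
tool_rot: [-0.707, -0.002, 0.707, -0.002]
force: [0.1, -0.9, -1.4]
finger_gap: 0.321
t 12.65 tcp [0.4529 0.0247 0.2139] q [-1.920e-01  3.250e-01  1.867e+00 -1.000e-03  9.490e-01  1.373e+00] gap 0.321 F [ 0.1 -0.9 -1.4]
x [-0. -0. -1.] y [ 0.006 -1.     0.   ] z [-1.    -0.006  0.   ] ang_y -89.65
[-7.29310004e-04 -2.05354295e-06 -2.07821156e-03]
s 124 [0.49681467 0.01581928 0.23994138] [0.5796241  0.02680764 0.25890816] [0.5326674  0.02168013 0.24547497]
s plate 697 [ 0.4211706  -0.01741682  0.08542167] [0.48696829 0.06434177 0.10981304]
t 87 [0.52265254 0.02250903 0.24117172] [0.57890473 0.02652825 0.2488919 ] [0.55072166 0.02451385 0.24505532]
t plate 5 [0.42411588 0.05424311 0.09061757] [0.42416736 0.0631032  0.09245205]
```

View pics/c8.png

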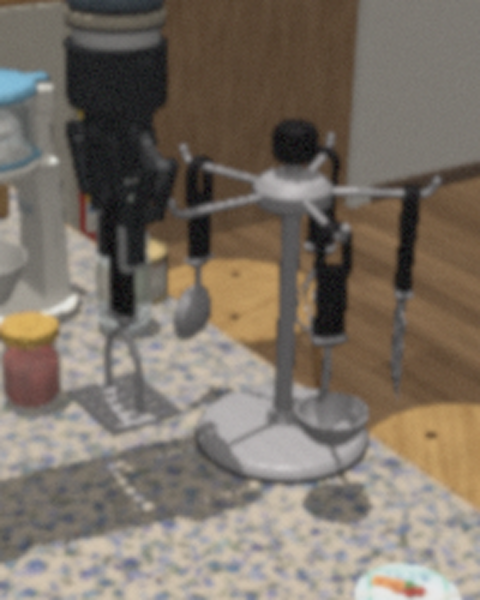

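View pics/c9.png

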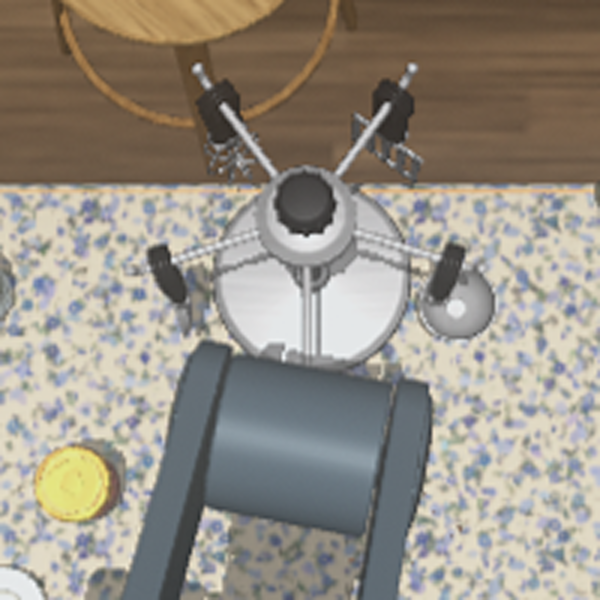

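```bash
python3 -m crank '[[0.02,-0.001,0,-0.01,0],[0.02,0,0,-0.01,0],[0.02,0,0,-0.01,0],[0.02,0,0,-0.008,0],[0.02,0,0,0,0]]';  python3 - <<'E'
from h import *
s,M=tool()
S=snapshot("scene"); crop(S,"d1",260,360,150,250,6)
E
```

```text
t: 13.25
tcp_pos: [0.4931, 0.0244, 0.2147]
tool_rot: [0.708, 0.002, -0.707, 0.002]
force: [-0.0, -0.3, -1.7]
finger_gap: 0.323
t 13.25 tcp [0.4931 0.0244 0.2147] q [-0.177  0.375  1.776  0.     0.99   1.389] gap 0.323 F [-0.  -0.3 -1.7]
x [ 0.002 -0.    -1.   ] y [ 0.005 -1.     0.   ] z [-1.    -0.005 -0.002] ang_y -89.74
```

View pics/d1.png

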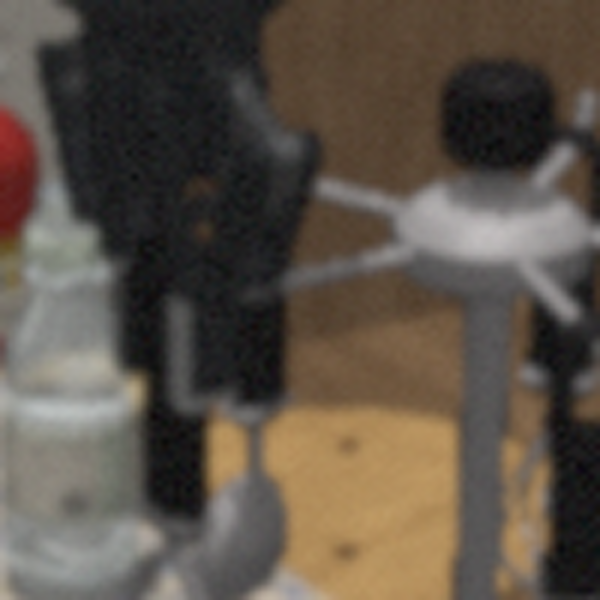

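The hook wire ends behind the near finger at about (250,295). There is no contact force yet, so the tip is entering the eye.

```bash
python3 -m crank '[[0.02,0,0,-0.006,0],[0.02,0,0,-0.006,0],[0.02,0,0,0,0]]'; python3 -m crank '[[0.02,0,0,-0.008,0],[0.02,0,0,-0.008,0],[0.02,0,0,-0.007,0],[0.02,0,0,0,0],[0.02,0,0,0,0]]'
python3 - <<'E'
from h import *
s,M=tool()
S=snapshot("scene"); crop(S,"d2",260,360,150,250,6); T=snapshot("top");V=cloud(T); crop(T,"d3",250,360,150,260,5)
m,r,a=hook(V,(.6205,.025)); k=m&(r>.04)&(r<.13)&(a>165)&(a<195); p=V[k]; print(k.sum(),p.mean(0)); d=np.linalg.svd(p[:,:2]-p[:,:2].mean(0))[2][0]; print(np.degrees(np.arctan2(d[1],d[0])))
E
```

```text
t: 13.6
tcp_pos: [0.5043, 0.0247, 0.2149]
tool_rot: [0.708, 0.002, -0.707, 0.002]
force: [0.2, 0.1, -2.7]
finger_gap: 0.322
t: 14.1
tcp_pos: [0.5261, 0.025, 0.2145]
tool_rot: [-0.707, -0.002, 0.707, -0.002]
force: [0.4, -0.2, -2.3]
finger_gap: 0.321
t 14.1 tcp [0.5261 0.025  0.2145] q [-0.165  0.418  1.696 -0.     1.028  1.401] gap 0.321 F [ 0.4 -0.2 -2.3]
x [-0.001  0.    -1.   ] y [ 0.005 -1.    -0.   ] z [-1.    -0.005  0.001] ang_y -89.72
3 [0.4985468  0.02437555 0.25458448]
-90.57152421669294
```

View pics/d2.png

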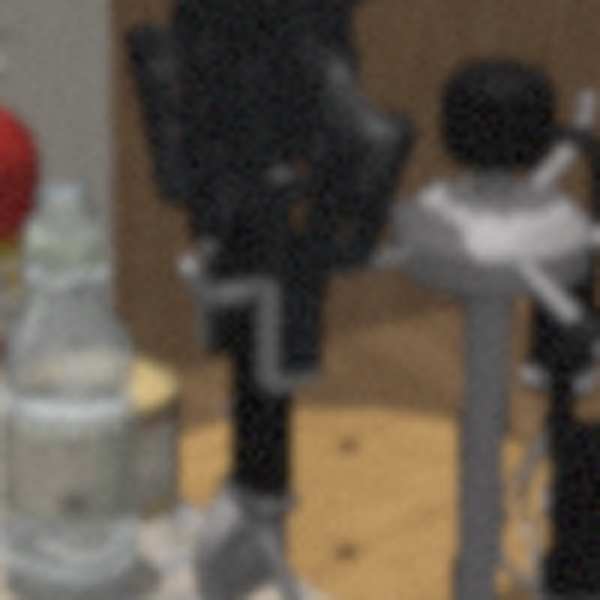

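View pics/d3.png

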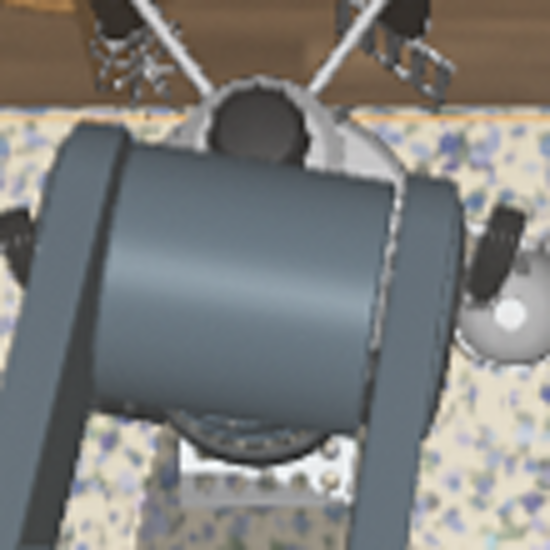

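The ball of the hook tip shows at (190,268), on the robot's side of the eye, so the wire is threaded. Next I'll lower it.

```bash
python3 -m crank '[[0.02,0.005,0,0,0],[0.02,0.005,0,0,0],[0.02,0.004,0,0,0],[0.02,0,0,0,0]]'; python3 -m crank '[[0.02,0.001,0,0,0],[0.02,0.001,0,0,0],[0.02,0,0,0,0]]'
```

```text
t: 14.6
tcp_pos: [0.5254, 0.0251, 0.1998]
tool_rot: [-0.706, -0.002, 0.708, -0.002]
force: [-0.5, 0.8, -2.0]
finger_gap: 0.324
t: 14.9
tcp_pos: [0.5261, 0.025, 0.1987]
tool_rot: [0.707, 0.002, -0.707, 0.002]
force: [-0.8, 1.2, -2.0]
finger_gap: 0.322
```

```bash
python3 -m crank '[[0.02,0.001,0,0,0],[0.02,0,0,0,0]]'; python3 -m crank '[[0.02,0.001,0,0,0],[0.02,0,0,0,0]]'
```

```text
t: 15.1
tcp_pos: [0.5261, 0.025, 0.1977]
tool_rot: [-0.707, -0.002, 0.707, -0.002]
force: [-0.4, -0.8, -2.2]
finger_gap: 0.318
t: 15.3
tcp_pos: [0.5263, 0.025, 0.1972]
tool_rot: [0.707, 0.002, -0.707, 0.002]
force: [-1.4, -0.1, 1.6]
finger_gap: 0.322
```

Contact: the weight is off the gripper and on the wire. I'll open slowly.

```bash
python3 -m crank '[[0.03,0,0,0,0],[0.035,0,0,0,0],[0.04,0,0,0,0],[0.045,0,0,0,0],[0.05,0,0,0,0]]' 20; python3 -m crank '[[0.06,0,0,0,0],[0.07,0,0,0,0],[0.07,0,0,0,0],[0.07,0,0,0,0],[0.07,0,0,0,0]]'
python3 - <<'E'
from h import *
tool()
S=snapshot("scene"); crop(S,"d4",240,380,130,330,3)
E
```

```text
t: 15.8
tcp_pos: [0.5262, 0.0249, 0.1967]
tool_rot: [0.707, 0.002, -0.707, 0.002]
force: [-0.3, -0.4, 0.3]
finger_gap: 0.583
t: 16.3
tcp_pos: [0.5261, 0.025, 0.1967]
tool_rot: [-0.707, -0.002, 0.707, -0.002]
force: [0.1, -0.7, 0.3]
finger_gap: 0.818
t 16.3 tcp [0.5261 0.025  0.1967] q [-0.165  0.443  1.715 -0.     0.984  1.401] gap 0.818 F [ 0.1 -0.7  0.3]
x [-0.  0. -1.] y [ 0.005 -1.    -0.   ] z [-1.    -0.005  0.   ] ang_y -89.72
```

View pics/d4.png

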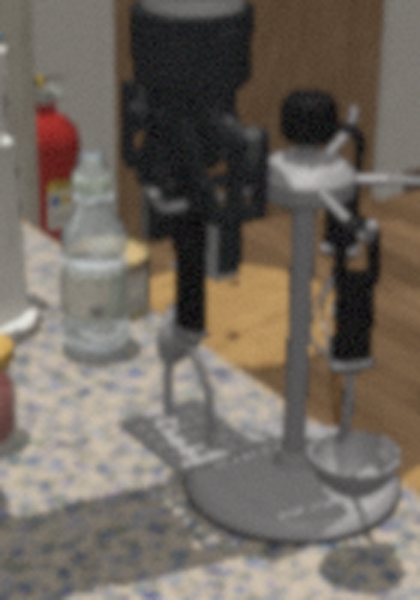

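The masher hangs free at about (188,300), with both fingers clear of it. I'll lift straight up and then back away.

```bash
python3 -m crank '[[0.07,-0.01,0,0,0],[0.07,-0.02,0,0,0],[0.07,-0.03,0,0,0],[0.07,-0.035,0,0,0],[0.07,-0.035,0,0,0]]'; python3 -m crank '[[0.07,0,0,0.03,0],[0.07,0,0,0.04,0],[0.07,0,0.04,0.02,0],[0.07,0,0.045,0,0],[0.07,0,0.045,0,0]]';  python3 -m crank '[[0.07,0,0.045,0,0],[0.07,0,0.045,0,0],[0.07,0,0.03,0,0],[0.07,0,0,0,0],[0.07,0,0,0,0]]'
python3 - <<'E'
from h import *
tool()
S=snapshot("scene"); crop(S,"e1",220,420,130,330,3); T=snapshot("top");V=cloud(T); crop(T,"e2",200,440,110,300,2.5)
W=cloud(S)
ax=(.6205,.025); m,r,a=hook(V,ax); k=m&(r>.05)&(r<.13)&(a>165)&(a<195); p=V[k]; print(k.sum(),p.mean(0),np.degrees(np.arctan2(p[:,1].mean()-ax[1],p[:,0].mean()-ax[0]))%360)
for n,C in(("s",W),("t",V)):
    x,y,z=C[...,0],C[...,1],C[...,2]
    b=(abs(x-.525)<.045)&(abs(y-.025)<.05)
    for lo,hi in((.06,.085),(.145,.22),(.246,.26)):
        k=b&(z>lo)&(z<hi); p=C[k]
        if len(p): print(n,lo,k.sum(),p.min(0).round(4),p.max(0).round(4),p.mean(0).round(4))
E
```

```text
t: 16.85
tcp_pos: [0.5258, 0.025, 0.3286]
tool_rot: [0.707, 0.002, -0.707, 0.002]
force: [0.6, 0.1, -0.8]
finger_gap: 0.821
t: 17.35
tcp_pos: [0.4361, -0.1062, 0.328]
tool_rot: [0.708, 0.002, -0.706, 0.003]
force: [1.0, -0.1, 0.9]
finger_gap: 0.821
t: 17.85
tcp_pos: [0.437, -0.2256, 0.327]
tool_rot: [-0.707, -0.001, 0.707, -0.001]
force: [-0.0, 0.9, -0.0]
finger_gap: 0.819
t 17.85 tcp [ 0.437  -0.2256  0.327 ] q [-7.050e-01  2.350e-01  1.628e+00  1.000e-03  1.279e+00  8.630e-01] gap 0.819 F [-0.   0.9 -0. ]
x [-0.     0.001 -1.   ] y [ 0.003 -1.    -0.001] z [-1.    -0.003  0.   ] ang_y -89.82
188 [0.53140395 0.02409095 0.24744618] 180.58456871232838
s 0.06 607 [ 0.4947 -0.0162  0.0689] [0.5613 0.0664 0.0844] [0.5248 0.0218 0.074 ]
s 0.145 377 [0.5185 0.0068 0.1453] [0.5352 0.0371 0.2196] [0.5239 0.0173 0.1864]
s 0.246 84 [0.4952 0.0099 0.246 ] [0.5673 0.0292 0.2589] [0.5219 0.02   0.2498]
t 0.06 576 [ 0.4967 -0.0111  0.0649] [0.5612 0.0644 0.0847] [0.5267 0.0266 0.0735]
t 0.145 46 [0.5216 0.0114 0.1521] [0.5279 0.0391 0.2197] [0.5229 0.0246 0.1842]
t 0.246 109 [0.4983 0.0128 0.2461] [0.5678 0.0362 0.2592] [0.5282 0.0243 0.25  ]
```

View pics/e1.png

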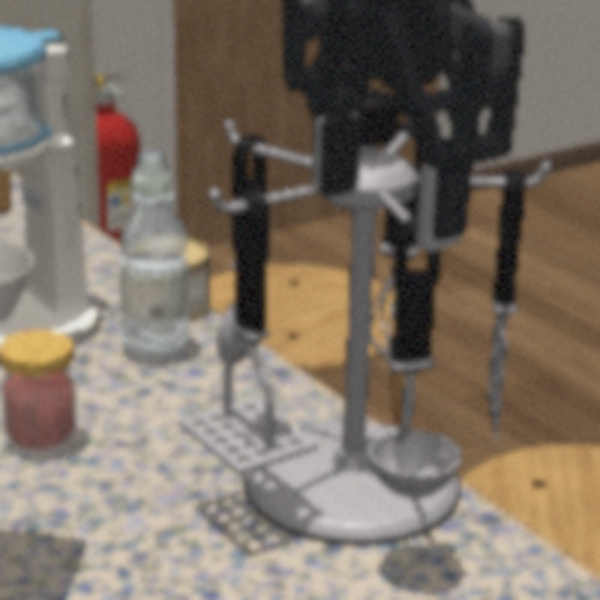

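View pics/e2.png

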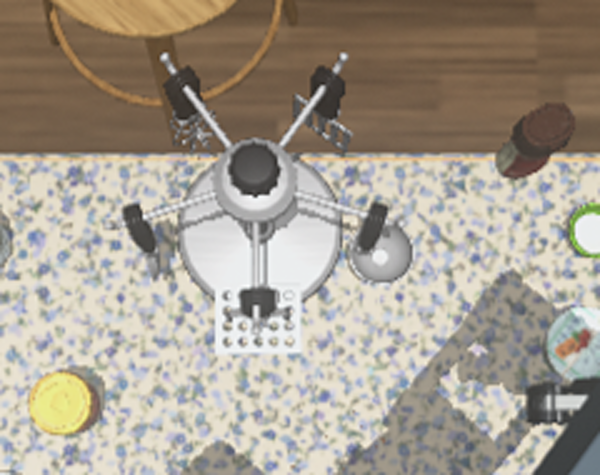

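The masher hangs level on the front hook: handle top at (258,298) and plate centred under it at (258,322) in the top crop. I'll let it settle and check that it's still.

```bash
for i in 1 2; do python3 -m crank '[[0.07,0,0,0,0],[0.07,0,0,0,0],[0.07,0,0,0,0],[0.07,0,0,0,0],[0.07,0,0,0,0]]' >/dev/null; done
python3 - <<'E'
from h import *
prev=None
for i in range(4):
    T=snapshot("top");V=cloud(T); x,y,z=V[...,0],V[...,1],V[...,2]
    k=(abs(x-.525)<.05)&(abs(y-.025)<.06)&(z>.06)&(z<.085); print(V[k].mean(0).round(4))
    u,v=np.meshgrid(range(640),range(480))
    if i==3:
        for n,(a,b,c,d),h in(("jar",(205,245,255,290),.07),("yog",(410,460,230,270),.06)): 
            q=(u>=a)&(u<b)&(v>=c)&(v<d)&(z>h)&(z<h+.03); print(n,np.median(V[q],0).round(4))
E
```

```text
[0.5266 0.0266 0.0734]
[0.5267 0.0266 0.0734]
[0.5267 0.0267 0.0736]
[0.5267 0.0267 0.0738]
jar [0.4517 0.2019 0.0854]
yog [ 0.5071 -0.2707  0.0706]
```

```bash
python3 -c "
from station import manip
print(manip.sign_off(), manip.sense()['t'])"
```

```text
the job is handed in; nothing more can be done
the job is handed in; nothing more can be done
```

The masher is hanging by its eye on the empty hook, which points to the front, and I handed the job in at about 19 s of the 72 s allowed. I turned the head by its knob about 79.5°, gripped the masher, threaded its eye over the hook tip, lowered it onto the wire and let go.

Last checks before handing in:
- **Hook:** it points to the front within about 1° (measured 180.6°, where 180° is straight ahead).
- **Masher:** it sits about 6 mm inward of the seat, with the plate level and centred under the eye. Its measured position changed by under 0.5 mm over four pictures, so it was still.
- **Robot:** it stood clear of everything.
- **Jam jar:** it is where it was at the start.
- **Yoghurt pot:** it read about 4 mm off its first reading. I put this down to the arm partly hiding it from the camera and did not check further.
- **Water bottle:** I checked it by eye only; it is standing and looks unmoved.

No check failed. The two cameras differed by a few millimetres on sideways positions, well inside the 12 mm sideways tolerance.

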